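# Wake the induction hob under the frying pan

### The arm

A 7-joint arm with a two-finger parallel gripper is mounted at the origin on the work surface. World frame = base frame: x ahead of the robot, y to its left, z up, the work surface at z = 0. Lengths are in m, angles in degrees, forces in N, time in s.
With the tool pointing down it reaches from about 0.425 to 0.95 m from the base axis. Payload 4.7 kg.
Tool frame: the origin (TCP) lies at the very end of the fingers, on their centre line; the grasp point (between the pads) lies 19 mm behind it (bot.grip_depth is the distance from the TCP to the grasp point, in m); z points along the fingers, y is the line along which they close (so a half turn about z gives the same grasp; the last joint's range is limited). The gripper opens to 85 mm and grips with 20 to 120 N. Pads are 22 mm wide; open, the fingers measure 114 mm over their backs; the gripper's body (76 mm by 85 mm) begins 54 mm behind the grasp point. The pads swing forward as they close: fully open they stand 13 mm farther back than shut.
Start: joints at [-66.228, 26.849, -2.785, 87.806, 1.381, 65.374, -4.715], TCP at [0.29, 0.61, 0.195] pointing down, gripper open.
Joint ranges: [-148.3, 148.3], [-19.14, 114.17], [-79.39, 73.82], [5.75, 140.21], [-59.74, 239.74], [12.07, 113.84], [-152.46, 152.46]. Speed limits (degrees/s): [147.25, 147.25, 180, 180, 180, 180, 180].

### API

Orientations are given as [roll, pitch, yaw] about the fixed x, y, z axes, in that order (R = Rz(yaw) Ry(pitch) Rx(roll)).
In Python, from station import bot, viewer gives the robot as it stands. The module is installed in compiled form; this text tells all that it offers.
- The arm moves only by the tool send_rows, never from a script. Its argument "plan" is a list that holds one entry, the list of rows, each a list of 5 numbers: the shift along the tool's x, y, z in mm, then the turn about the tool's z in degrees, then the finger opening in mm, from 0 to 85.4. A call has 1 to 10 rows; each row is the pose to reach, as a shift and turn from the pose commanded when the call began, along the tool's axes at that moment; what a row does not reach only later rows make up. A row lasts 1/8 s, in which the tool goes at most 62.5 mm and 10.7 degrees, less where a joint would pass 70% of its speed; a pose out of reach is approached as far as the arm can. A call with a gripper value outside its range is refused whole. The fingers move at their own pace and stop on an object; "newtons" is the grip in N (left out, the last holds). Time passes only in rows, so rows that repeat a pose let the fingers close. It gives the time, the measured TCP pose, the force, the opening and the grip force at its end, in the units of the state.
- bot.sense(): the state, without advancing time (a new reading comes with each control period).
- viewer.read_camera(name): name is "scene" or "side" or "wrist"; returns a dict with "color" (480x640x3 uint8, red, green, blue), "fov_y" (degrees; the focal length in pixels is half the picture's height over the tangent of half this angle, whatever the lens; pixels are square), "cx", "cy" (the principal point, pixels), "R" (3x3) and "t" (3): a world point X has camera coordinates R X + t; the wrist camera has in their place "hand_eye" (4x4, takes a point from camera to tool coordinates, whose origin is the TCP and whose axes are the flange's). Camera axes: x right, y down, z forward; pixel columns grow to the right and rows downward; lengths in m; the calibration is good to about 2 mm. A picture is of the moment at which its call begins: read the wrist's pose just before it. There is no depth.
- bot.hand_in(): hands the job in; it is judged then, once.
The state is a dict: "time_s": time; "qpos": joint angles; "qd": joint speeds; "joint_torque": joint torques, N m; "tool_pos": TCP position; "tool_rot": TCP orientation; "force": force on the tool from outside, world axes, zero at the start; "moment": the same for the moment, N m; "finger_gap": finger opening in m; "finger_force": force on a finger pad.
Only numpy, scipy, OpenCV 4.12 (cv2) and the standard library are available. Lean on these libraries where they do the work, as an engineer would, in place of code of your own. Each camera call takes 0.05 s, during which the arm holds its last target. There are 200 camera calls.

### The job

Start the portable induction hob so that the pan on it heats: switch it on by pressing down the raised far half of the rocker switch on its control panel until it is right over, then press the padlock key and keep it down for two full seconds to release the child lock, then press the plus key and let it come up. Press lightly with the fingertips, one spot at a time and in that order, press neither the minus nor the timer key, and leave the pan and the things around the hob where they stand; move away when done.

Things in the scene. Friction and masses are not known exactly. Their poses are not given: they have to be found in the camera images.
- hob: Portable induction hob fixed on the counter: steel, black glass top, 340 mm wide (y), 410 deep (x), 70 high. Origin: centre of its underside, z up; -x is its front, roughly towards the robot, with the control panel (level with the glass). Controls, all grey, in a row 165 mm in front of the origin, left (+y) to right: padlock key y=+130, timer +70, minus +10, plus -50, rocker -125 mm.
- rocker (a joint): Rocker angle, rad: 0 off, 0.4 fully on (counts from 0.32); stays where left. V-shaped paddle, 40 mm along the hob's x, 26 wide: two 20 mm wings meet at the pivot line in its top face, 76 mm above the counter. Off: near wing level, far wing sloping up 0.4 rad to 84 mm. On: far wing level at 76 mm. Bezel 2 mm above the panel. Its sprung mount gives: none below 4 N, 3 mm (its stop) at 16 N.
- rocker_far_wing (a point): Spot to press on the rocker (rightmost control), with about 3 N: on the top of the far wing, 15 mm from the pivot line; moves with it (82 mm above the counter when off, 76 mm when on).
- lock (a joint): How far the padlock key is pressed, m: 0 = up, 0.005 = at its stop; springs back. Takes 1 N to start, 4 N at 0.002, 8.5 N at the stop; it works beyond 0.002.
- lock_top (a point): Centre of the top face of the padlock key: round, 22 mm across, top 77 mm above the counter (7 mm above the panel), padlock sign; leftmost control.
- plus (a joint): How far the plus key is pressed, m; travel, spring and working point as for the padlock key.
- plus_top (a point): Centre of the top face of the plus key: square, 22 by 22 mm, top 77 mm above the counter, cross sign; the right one of the two square keys, next to the rocker.
- minus (a joint): How far the minus key is pressed, m; same spring. Not to be pressed.
- minus_top (a point): Centre of the top face of the minus key: square, 22 by 22 mm, same height, dash sign; the left one of the two square keys.
- timer (a joint): How far the timer key is pressed, m; same spring. Not to be pressed.
- timer_top (a point): Centre of the top face of the timer key: oblong, 30 mm wide by 16 mm, same height, clock sign; between padlock and minus keys.
- pan: Black frying pan, loose on the hob's glass, handle out to the left, about 1.1 kg: rim 250 mm across and 48 mm high (118 mm above the counter), with a bar handle 18 mm thick along its +y that ends 300 mm from its centre and 77 mm above its underside (147 mm above the counter). Origin: centre of its underside. Leave alone.
- oil: Green glass oil bottle, 64 mm across, 220 mm high, standing loose on the counter to the left of the hob (robot's left); origin: centre of its underside. Leave alone.
- mill: Dark wooden pepper mill, 54 mm across, 175 mm high, standing loose on the counter to the left of the hob (robot's left); origin: centre of its underside. Leave alone.
- bowl: Small white salt bowl, 96 mm across, 50 mm high, standing loose on the counter to the right of the hob; origin: centre of its underside. Leave alone.

How it is judged (in metres and radians):
On the way, in this order (a step that is already met when the one before it is completed fails the run):
1. the rocker is pressed over to on by the fingers, with no key pressed (value of joint rocker above 0.32 rad and contact force between the fingers and hob above 0.3 N and value of joint each of lock, plus below 0.001 m), for 0.1 s.
2. with the hob on, the padlock key is kept down by the fingers for two seconds (1.9 s counts) (value of joint lock above 0.002 m and contact force between the fingers and hob above 0.3 N and value of joint rocker above 0.32 rad and value of joint plus below 0.001 m), for 1.9 s.
3. with the padlock key up again, the plus key is pressed by the fingers (value of joint plus above 0.002 m and contact force between the fingers and hob above 0.3 N and value of joint lock below 0.001 m and value of joint rocker above 0.32 rad), for 0.1 s.
At the end, for the whole second after the job is handed in: The rocker is on (beyond 0.32 rad), all four keys are up (within 1 mm), the pan is within 15 mm and the bottle, mill and bowl are within 20 mm of where they stood (value of joint rocker above 0.32 rad and value of joint each of lock, plus, minus, timer below 0.001 m and distance of pan from where it was at the start of the episode below 0.015 m and distance of each of oil, mill, bowl from where it was at the start of the episode below 0.02 m and linear speed of pan below 0.02 m/s); the robot touches nothing.
It fails at once if the padlock or plus key is pressed (beyond 2 mm) while the hob is switched off, or both together ((value of joint rocker below 0.25 rad and value of joint any of lock, plus above 0.002 m) or value of joint each of lock, plus above 0.002 m).
It fails at once if the minus or timer key is pressed (beyond 2 mm) (value of joint any of minus, timer above 0.002 m).
It fails at once if the hob is pressed hard: more than 25 N (contact force between any of the fingers, the arm and hob above 25 N).
It fails at once if the pan is pushed or lifted by more than 15 mm (distance of pan from where it was at the start of the episode above 0.015 m).
It fails at once if the bottle, mill or bowl is moved by more than 20 mm or tipped (distance of any of oil, mill, bowl from where it was at the start of the episode above 0.02 m or angle between any of oil, mill's own z axis and vertical above 0.3 rad).
It also fails if it takes over 58 s, if anything falls off the work surface, if the arm or the gripper's body presses on something with over 40 N, if the wrist force passes 120 N, or if a joint passes its speed limit or range.

## Working session

There is one attempt and no reset: what is moved stays moved. The work goes in short steps, Python scripts to look and compute and a tool call to move; the robot and the scene stay as the last step left them, time stands still between calls to the robot, and variables do not carry over. Pictures are saved under pics/ and viewed, at most 12 in all, crops included, and the job is handed in when it is done.

Besides the shell and the picture viewer there is one more tool, called after "Request:" as name([rows], argument=value, ...), one row to a line, values as JSON. send_rows: Moves the arm, as the interface text tells. Its arguments: {"type":"object","properties":{"plan":{"type":"array","items":{"type":"array","items":{"type":"array","items":{"type":"number"}}}},"newtons":{"type":"number"}},"required":["plan"]}

```bash
mkdir -p pics
cat > h.py <<'E'
import numpy as np, cv2
from station import bot, viewer
from scipy.spatial.transform import Rotation as Ro
def cam(name):
    s=bot.sense(); c=viewer.read_camera(name)
    f=240/np.tan(np.radians(c["fov_y"])/2)
    if name=="wrist":
        H=np.array(c["hand_eye"]); Rt=Ro.from_euler('xyz',s["tool_rot"],degrees=True).as_matrix()
        Rc=Rt@H[:3,:3]; o=Rt@H[:3,3]+np.array(s["tool_pos"])
    else:
        R=np.array(c["R"]); Rc=R.T; o=-R.T@np.array(c["t"])
    return c["color"],dict(f=f,cx=c["cx"],cy=c["cy"],Rc=Rc,o=o)
def ray(k,u,v):
    d=k["Rc"]@np.array([(u-k["cx"])/k["f"],(v-k["cy"])/k["f"],1]); return k["o"],d/np.linalg.norm(d)
def onz(k,u,v,z):
    o,d=ray(k,u,v); return o+d*(z-o[2])/d[2]
def proj(k,X):
    p=k["Rc"].T@(np.array(X)-k["o"]); return k["f"]*p[0]/p[2]+k["cx"],k["f"]*p[1]/p[2]+k["cy"]
def tri(rs):
    A=0;b=0
    for o,d in rs:
        P=np.eye(3)-np.outer(d,d); A=A+P; b=b+P@o
    X=np.linalg.solve(A,b); return X
def save(n,im): cv2.imwrite("pics/"+n,cv2.cvtColor(im,cv2.COLOR_RGB2BGR))
E
python3 - <<'E'
from h import *
import pickle
s=bot.sense(); print(s)
D={}
for n in("scene","side","wrist"):
    im,k=cam(n); D[n]=(im,k); save(n+"0.png",im); print(n,k["o"].round(3),k["Rc"][:,2].round(3),k["f"])
pickle.dump(D,open("d0.pkl","wb"))
E
```

```text
{'time_s': 0.0, 'qpos': array([-66.22964776,  26.898349  ,  -2.78389666,  87.87520496,
         1.38335793,  65.3747142 ,  -4.71533812]), 'qd': array([-0.01796581,  0.00586875,  0.01922926, -0.05751014, -0.02879753,
        0.01826353, -0.07601296]), 'joint_torque': array([ 4.24877976e-05, -5.10317445e+01, -4.61064535e-02, -2.37708235e+01,
        1.07371001e-02,  7.48257909e-03, -1.81177398e-05]), 'tool_pos': array([0.28953308, 0.60901155, 0.19383827]), 'tool_rot': array([-1.79885562e+02,  6.73212680e-03,  1.54576455e+02]), 'force': array([0.38164744, 0.87583449, 0.95328154]), 'moment': array([0.06208985, 0.0059669 , 0.03015949]), 'finger_force': 0.0, 'finger_gap': 0.08512945421329654}
scene [ 0.872 -0.554  1.023] [-0.253  0.488 -0.836] 474.5507569765499
side [ 0.321 -0.877  0.982] [ 0.219  0.682 -0.698] 515.7610910804228
wrist [0.23  0.638 0.372] [ 0.235 -0.114 -0.965] 399.10078415684796
```

View pics/scene0.png

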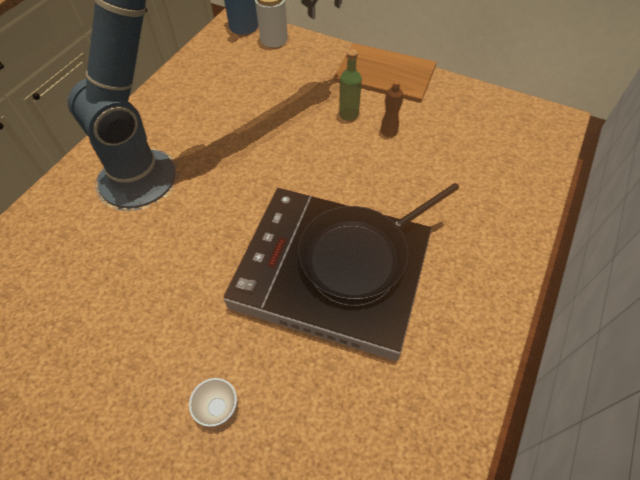

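View pics/side0.png

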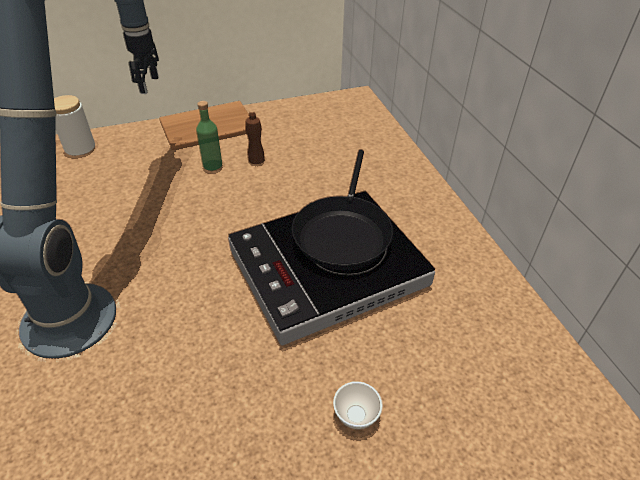

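The scene view shows the control row: padlock at (286,200), timer (277,217), minus (268,237), plus (258,257) and rocker (245,284). In the side view, padlock is at (247,237), plus at (274,285) and rocker at (288,307). I'll refine these by blob centroids.

```bash
cat > m.py <<'E'
from h import *
import pickle
D=pickle.load(open("d0.pkl","rb"))
names=["lock","timer","minus","plus","rocker"]
seed={"scene":[(286,200),(277,217),(268,237),(258,257),(245,284)],"side":[(247,237),(255,252),(264,268),(274,285),(288,307)]}
C={}
for n in seed:
    im,k=D[n]; g=cv2.cvtColor(im,cv2.COLOR_RGB2GRAY); sat=im.max(2).astype(int)-im.min(2)
    m=((g>75)&(sat<40)).astype(np.uint8)
    nn,lab,st,ce=cv2.connectedComponentsWithStats(m)
    C[n]=[]
    for s in seed[n]:
        ok=[i for i in range(1,nn) if 15<st[i][4]<900]
        i=min(ok,key=lambda i:np.hypot(*(ce[i]-s))); C[n].append(ce[i]); print(n,s,ce[i].round(1),st[i])
P=[]
for i,n in enumerate(names):
    X=tri([ray(D[c][1],*C[c][i]) for c in seed])
    a=[onz(D[c][1],*C[c][i],.077) for c in seed]
    P.append((a[0]+a[1])[:2]/2); print(n,X.round(4),a[0].round(4),a[1].round(4))
P=np.array(P)
# fit hob frame to 4 keys
L=np.array([[-.165,y] for y in(.13,.07,.01,-.05)])
c,s=P[:4],L; A=c-c.mean(0);B=s-s.mean(0)
th=np.arctan2((B[:,0]*A[:,1]-B[:,1]*A[:,0]).sum(),(B*A).sum())
R=np.array([[np.cos(th),-np.sin(th)],[np.sin(th),np.cos(th)]]); o=c.mean(0)-R@s.mean(0)
print("yaw",np.degrees(th),"origin",o,"res",(c-(s@R.T+o)).round(4).tolist())
for n,l in dict(lock=(-.165,.13),plus=(-.165,-.05),rock=(-.165,-.125),far=(-.150,-.125)).items(): print(n,(R@l+o).round(4))
for c in seed:
    im,k=D[c]; print(c,[np.round(proj(k,[*(R@l+o),.07]),0) for l in [(-.205,.17),(-.205,-.17),(.205,-.17),(.205,.17)]])
E
python3 m.py
```

```text
scene (286, 200) [285.1 199.1] [281 196   9   7  55]
scene (277, 217) [276.6 217.4] [272 212  11  12  76]
scene (268, 237) [267.6 236.6] [262 232  12  10  82]
scene (258, 257) [258.1 256.8] [252 252  13  10  86]
scene (245, 284) [245.3 283.7] [235 277  21  14 201]
side (247, 237) [246.5 236.1] [243 233   8   7  46]
side (255, 252) [255.2 251.5] [250 247  11  10  65]
side (264, 268) [264.4 267.6] [259 264  12   9  70]
side (274, 285) [274.5 284.8] [269 280  12  10  75]
side (288, 307) [287.7 307.5] [278 300  20  16 185]
lock [0.4493 0.0681 0.079 ] [0.4483 0.0695 0.077 ] [0.4496 0.07   0.077 ]
timer [0.4581 0.0094 0.078 ] [0.4577 0.01   0.077 ] [0.4583 0.0102 0.077 ]
minus [ 0.467  -0.0496  0.0779] [ 0.4666 -0.0492  0.077 ] [ 0.4671 -0.0487  0.077 ]
plus [ 0.4761 -0.109   0.0781] [ 0.4755 -0.1083  0.077 ] [ 0.4763 -0.1082  0.077 ]
rocker [ 0.4873 -0.1828  0.079 ] [ 0.4865 -0.1821  0.077 ] [ 0.4876 -0.1811  0.077 ]
yaw 8.600288200398499 origin [ 0.63156072 -0.03421251] res [[0.0, 0.0001], [0.0, -0.0002], [-0.0, 0.0001], [0.0, 0.0001]]
lock [0.449  0.0697]
plus [ 0.4759 -0.1083]
rock [ 0.4871 -0.1825]
far [ 0.5019 -0.1802]
scene [array([277., 186.]), array([221., 297.]), array([401., 353.]), array([433., 225.])]
side [array([226., 233.]), array([279., 332.]), array([436., 269.]), array([365., 189.])]
```

Run:
```python
from h import *
import pickle
D=pickle.load(open("d0.pkl","rb"))
for c,pts in dict(scene=dict(oil=(349,114),mill=(390,130),rimnear=(300,255)),side=dict(oil=(211,165),mill=(257,158),rimnear=(303,260))).items():
    for n,p in pts.items(): print(c,n,onz(D[c][1],*p,.118 if n[0]=='r' else .005).round(3))
```

```text
scene oil [0.429 0.5   0.005]
scene mill [0.57  0.491 0.005]
scene rimnear [ 0.574 -0.081  0.118]
side oil [0.422 0.5   0.005]
side mill [0.571 0.493 0.005]
side rimnear [ 0.551 -0.09   0.118]
```

Request:
send_rows([
  [[0,0,-60,0,0],[0,0,-110,0,0],[-32,-38,-110,-4,0],[-64,-77,-110,-8,0],[-96,-115,-110,-13,0],[-128,-154,-110,-17,0],[-160,-192,-110,-21,0],[-192,-230,-110,-25,0],[-224,-269,-110,-30,0],[-256,-307,-110,-34,0]],
], newtons=40)

```text
time_s: 1.4
tool_pos: [0.3893, 0.2206, 0.3048]
tool_rot: [180.0, 0.0, -171.3]
force: [1.2, -0.3, 0.3]
finger_gap: 0.0001
finger_force: 0.0
```

Request:
send_rows([
  [[-6,-46,0,0,0],[-12,-92,0,0,0],[-18,-138,0,0,0],[-24,-184,0,0,0],[-30,-230,0,0,0],[-36,-276,20,0,0],[-42,-322,60,0,0],[-48,-368,100,0,0],[-53,-413,140,0,0],[-53,-413,155,0,0]],
])

```text
time_s: 2.65
tool_pos: [0.5014, -0.1815, 0.1474]
tool_rot: [-179.9, -0.3, -171.8]
force: [-0.3, 0.2, 0.0]
finger_gap: 0.0001
finger_force: 0.0
```

Run:
```python
from h import *
import pickle
im,k=cam("wrist"); save("w1.png",im); pickle.dump((im,k),open("w1.pkl","wb"))
s=bot.sense(); print(s["time_s"],s["tool_pos"],s["tool_rot"],s["qpos"].round(1),s["force"])
for n,p in dict(far=(.5019,-.1802,.082),piv=(.4871,-.1825,.076),plus=(.4759,-.1083,.077),tcp=s["tool_pos"]).items(): print(n,np.round(proj(k,p),1))
```

```text
2.7 [ 0.50074942 -0.17872349  0.14634543] [ 179.92394492   -0.3573035  -171.60774546] [ -8.9  17.8  29.6 111.5 -10.7  53.7 124.3] [-0.01548601  0.8733252  -1.58713403]
far [324.1 241.3]
piv [323.8 216.2]
plus [442.  215.7]
tcp [327.7 274.8]
```

View pics/w1.png

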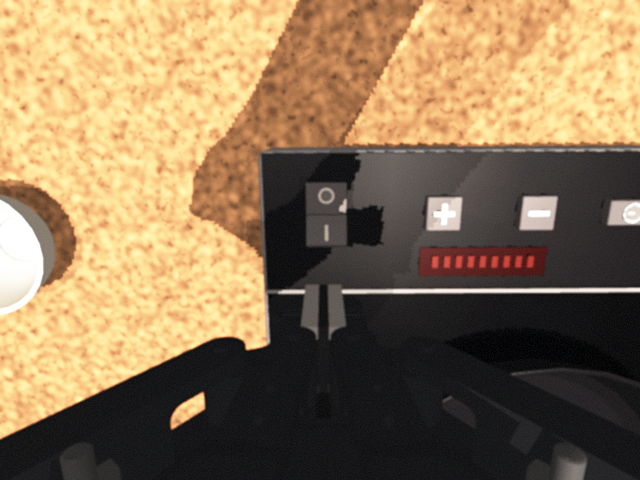

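Request:
send_rows([
  [[-2,0,15,0,0],[-2,0,30,0,0],[-2,0,45,0,0],[-2,0,54,0,0],[-2,0,54,0,0],[-2,0,54,0,0]],
])

```text
time_s: 3.45
tool_pos: [0.5055, -0.1779, 0.0962]
tool_rot: [-180.0, 0.0, -171.4]
force: [0.0, 0.4, 0.2]
finger_gap: -0.0
finger_force: 0.0
```

Run:
```python
from h import *
s=bot.sense(); p=s["tool_pos"]
R=Ro.from_euler('z',8.6,degrees=True).as_matrix()
print(s["time_s"],p,s["tool_rot"],s["force"],"hob frame",R.T@(p-np.array([.63156,-.03421,0])))
```

```text
3.45 [ 0.50549909 -0.17790018  0.09623937] [-1.79985626e+02  4.60379574e-02 -1.71433900e+02] [0.03230582 0.35683772 0.15673453] hob frame [-0.14613029 -0.12322403  0.09623937]
```

Request:
send_rows([
  [[2,-2,6,0,0],[2,-2,11,0,0],[2,-2,14,0,0],[2,-2,16,0,0],[2,-2,18,0,0],[2,-2,19,0,0],[2,-2,19,0,0],[2,-2,19,0,0]],
])

```text
time_s: 4.45
tool_pos: [0.5035, -0.18, 0.0769]
tool_rot: [-180.0, 0.0, -171.4]
force: [0.4, -0.4, 0.4]
finger_gap: 0.0
finger_force: 0.0
```

Request:
send_rows([
  [[0,0,0.5,0,0],[0,0,1,0,0],[0,0,1,0,0],[0,0,1.5,0,0],[0,0,1.5,0,0]],
])

```text
time_s: 5.08
tool_pos: [0.5034, -0.1799, 0.0753]
tool_rot: [180.0, -0.0, -171.4]
force: [-0.9, 0.2, -0.4]
finger_gap: -0.0004
finger_force: 0.0
```

Run:
```python
from h import *
out=[]
for n,(u,v) in dict(wrist=(325,230),side=(288,300),scene=(245,280)).items():
    im,k=cam(n); r=100 if n=="wrist" else 40
    out.append(cv2.resize(im[v-r:v+r,u-r:u+r],(260,260),interpolation=cv2.INTER_CUBIC))
save("c2.png",np.hstack(out))
s=bot.sense();print(s["tool_pos"],s["force"],s["time_s"])
```

```text
[ 0.50345376 -0.17999532  0.07536783] [-0.2078313   0.3594426  -0.16631376] 5.225
```

View pics/c2.png

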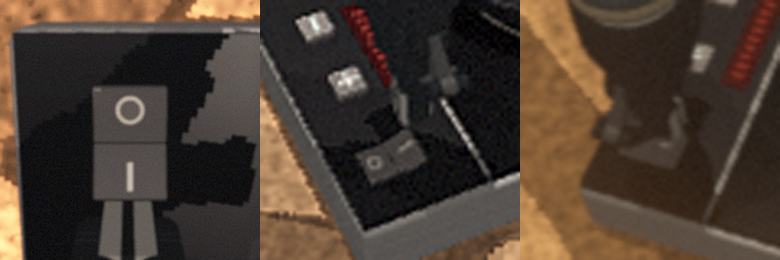

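Run:
```python
from h import *
im,k=cam("wrist"); s=bot.sense()
R=Ro.from_euler('z',8.6,degrees=True).as_matrix(); o=np.array([.63156,-.03421,0])
P=lambda x,z,y=-.125: np.round(proj(k,R@[x,y,z]+o),1)
print("pivot",P(-.165,.076)," off: near",P(-.185,.076),"far",P(-.1466,.0838)," on: near",P(-.1834,.0838),"far",P(-.145,.076))
print("tcp",np.round(proj(k,s["tool_pos"]),1), "hob", R.T@(s["tool_pos"]-o), s["tool_pos"])
p=R.T@(onz(k,325,284,.0754)-o); print("row284@tipz",p, "cam", R.T@(k["o"]-o))
for z in (.0754,.08,.085,.09): print(z,(R.T@(onz(k,325,284,z)-o)).round(4))
save("w3.png",cv2.resize(im[170:370,200:450],(800,640)[:2],interpolation=cv2.INTER_CUBIC)[:600])
```

```text
pivot [321.7 242.8]  off: near [321.6 199.9] far [321.7 286.4]  on: near [321.5 206.6] far [321.7 283.4]
tcp [321.8 276. ] hob [-0.14846392 -0.12498277  0.07536786] [ 0.50345469 -0.17998811  0.07536786]
row284@tipz [-0.14443414 -0.12344571  0.0754    ] cam [-0.2148343  -0.1242783   0.25348478]
0.0754 [-0.1444 -0.1234  0.0754]
0.08 [-0.1463 -0.1235  0.08  ]
0.085 [-0.1482 -0.1235  0.085 ]
0.09 [-0.1502 -0.1235  0.09  ]
```

View pics/w3.png

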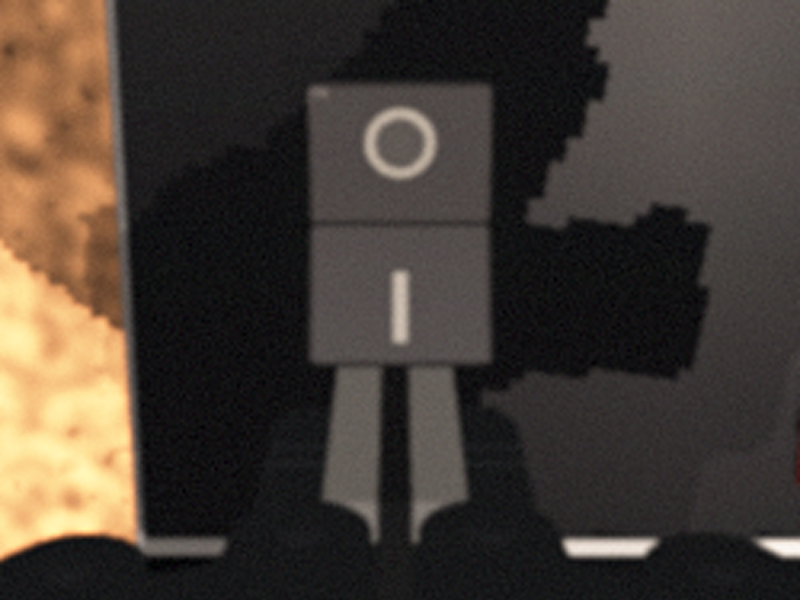

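Request:
send_rows([
  [[0,0,-15,0,0],[0,0,-30,0,0],[0,0,-40,0,0],[0,0,-40,0,0]],
])

```text
time_s: 5.78
tool_pos: [0.5043, -0.1801, 0.1167]
tool_rot: [-180.0, 0.1, -171.4]
force: [-0.4, -0.0, 0.5]
finger_gap: -0.0
finger_force: 0.0
```

Run:
```python
from h import *
import pickle
out=[];D={}
s=bot.sense();p=s["tool_pos"];print(p,s["force"],s["time_s"])
for n in ("side","scene"):
    im,k=cam(n); D[n]=(im,k); u,v=proj(k,p); print(n,u,v)
    u0,v0=int(u)-30,int(v)-35; c=cv2.resize(im[v0:v0+60,u0:u0+60],(400,400),interpolation=cv2.INTER_CUBIC)
    c=np.clip(c.astype(float)*1.8+10,0,255).astype(np.uint8)
    a=((u-u0+.5)*400/60,(v-v0+.5)*400/60); cv2.drawMarker(c,tuple(int(x) for x in a),(255,0,0),cv2.MARKER_CROSS,14,1)
    print(n,"origin",u0,v0); out.append(c)
save("c4.png",np.hstack(out)); pickle.dump((D,s),open("d4.pkl","wb"))
```

```text
[ 0.50428542 -0.18014904  0.11667074] [-0.37766512 -0.0195667   0.4520162 ] 5.775
side 294.44675990301755 293.95615496106467
side origin 264 258
scene 250.24173253596058 277.61154754277027
scene origin 220 242
```

View pics/c4.png

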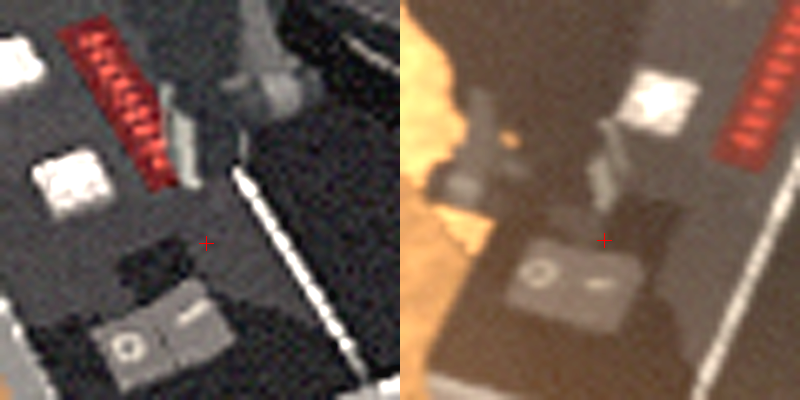

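Run:
```python
from h import *
import pickle
D,s=pickle.load(open("d4.pkl","rb"))
X=tri([ray(D["side"][1],292.5,285.5),ray(D["scene"][1],249.8,273.0)])
R=Ro.from_euler('z',8.6,degrees=True).as_matrix()
print(X,R.T@(X-s["tool_pos"]),[proj(D[c][1],X) for c in D])
# scale check and the wrist tip ray from w1
im,k=pickle.load(open("w1.pkl","rb"))
for z in (0,.01,.02,.03,.04): 
    q=onz(k,324,285,.14634+z); print(z,(R.T@(q-[.50075,-.17872,.14634])).round(4))
```

```text
[ 0.50367985 -0.17642679  0.1371481 ] [-4.21502690e-05  3.77095793e-03  2.04773594e-02] [(np.float64(293.49048812307814), np.float64(286.60816297915926)), (np.float64(249.66670592389227), np.float64(271.5179642563893))]
0 [ 0.0052 -0.0018  0.    ]
0.01 [ 0.0012 -0.0018  0.01  ]
0.02 [-0.0027 -0.0017  0.02  ]
0.03 [-0.0066 -0.0017  0.03  ]
0.04 [-0.0106 -0.0017  0.04  ]
```

Request:
send_rows([
  [[0,0,15,0,0],[0,0,30,0,0],[0,0,40,0,0],[0,0,42,0,0],[0,0,44,0,0],[0,0,45,0,0],[0,0,46,0,0],[0,0,46,0,0]],
])

```text
time_s: 6.88
tool_pos: [0.5035, -0.18, 0.0695]
tool_rot: [180.0, 0.0, -171.4]
force: [-0.8, 0.4, -0.6]
finger_gap: -0.0001
finger_force: 0.0
```

Request:
send_rows([
  [[0,0,1,0,0],[0,0,2,0,0],[0,0,3,0,0],[0,0,3,0,0]],
])

```text
time_s: 7.38
tool_pos: [0.5034, -0.18, 0.0663]
tool_rot: [180.0, -0.0, -171.4]
force: [0.3, 0.6, -0.3]
finger_gap: 0.0003
finger_force: 0.0
```

Run:
```python
from h import *
im,k=cam("wrist"); s=bot.sense(); print(s["force"],s["tool_pos"])
a,ka=cam("side")
save("c5.png",np.hstack([cv2.resize(im[170:370,225:425],(400,400),interpolation=cv2.INTER_CUBIC),np.clip(cv2.resize(a[268:328,260:320],(400,400),interpolation=cv2.INTER_CUBIC)*1.6,0,255).astype(np.uint8)]))
```

```text
[ 0.0235224   0.90751436 -0.70643873] [ 0.5033917  -0.17995245  0.06628111]
```

View pics/c5.png

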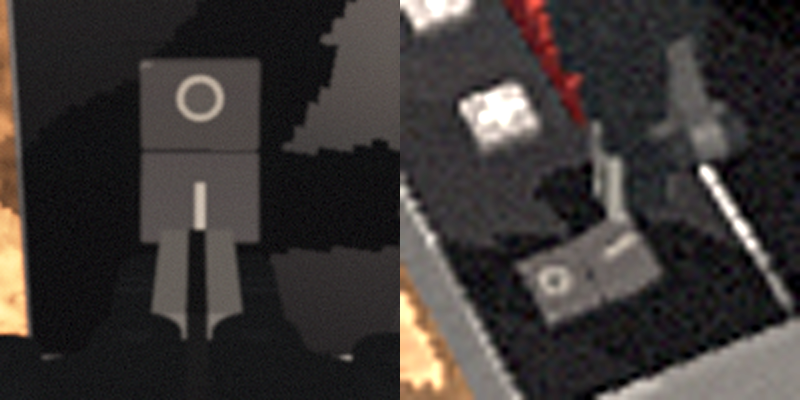

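Request:
send_rows([
  [[3,0,0,0,0],[6,0,0,0,0],[6,0,1,0,0],[6,0,2,0,0],[6,0,2,0,0]],
])

```text
time_s: 8.1
tool_pos: [0.4975, -0.1808, 0.0643]
tool_rot: [180.0, -0.0, -171.4]
force: [0.4, -0.1, 1.0]
finger_gap: 0.0
finger_force: 0.0
```

Request:
send_rows([
  [[0,0,1,0,0],[0,0,2,0,0],[0,0,3,0,0],[0,0,3,0,0]],
])

```text
time_s: 8.6
tool_pos: [0.4974, -0.1809, 0.0613]
tool_rot: [180.0, -0.0, -171.4]
force: [-0.1, -0.3, 0.0]
finger_gap: -0.0
finger_force: 0.0
```

Run:
```python
from h import *
for i in range(3):
    im,k=cam("wrist"); s=bot.sense(); print(s["force"],s["tool_pos"])
# rocker outline rows along columns beside fingers
g=cv2.cvtColor(im,cv2.COLOR_RGB2GRAY).astype(int)
print(g[185:300:2,300:303].mean(1).astype(int).tolist()); print(g[185:300:2,347:350].mean(1).astype(int).tolist())
```

```text
[ 0.52576649 -0.85064743 -0.38810936] [ 0.49746707 -0.18084911  0.0613142 ]
[ 0.6242925  -0.26942944  0.02417938] [ 0.49750788 -0.18087578  0.06134277]
[ 0.62939152 -0.31617482  0.32742195] [ 0.4975403  -0.18088099  0.06137244]
[31, 32, 32, 31, 30, 30, 31, 24, 19, 15, 18, 15, 18, 16, 24, 53, 71, 74, 75, 73, 74, 75, 74, 73, 75, 73, 71, 73, 75, 75, 72, 75, 74, 74, 73, 75, 73, 71, 53, 74, 81, 80, 81, 82, 80, 82, 81, 83, 81, 81, 82, 81, 80, 81, 84, 80, 46, 24]
[18, 18, 20, 16, 18, 17, 18, 15, 19, 15, 20, 15, 18, 18, 21, 51, 70, 75, 76, 74, 76, 74, 73, 74, 74, 75, 74, 75, 74, 74, 73, 73, 77, 72, 73, 73, 73, 72, 51, 75, 81, 80, 81, 81, 82, 78, 79, 80, 82, 82, 81, 82, 80, 79, 81, 79, 47, 19]
```

Request:
send_rows([
  [[0,0,1,0,0],[0,0,2,0,0],[0,0,3,0,0],[0,0,3,0,0]],
])

```text
time_s: 9.25
tool_pos: [0.4975, -0.1808, 0.0583]
tool_rot: [180.0, -0.0, -171.4]
force: [-1.0, -0.1, 0.2]
finger_gap: -0.0001
finger_force: 0.0
```

```bash
cat > r.py <<'E'
from h import *
im,k=cam("wrist"); s=bot.sense(); print(s["force"].round(2),s["tool_pos"].round(4),s["time_s"])
R=Ro.from_euler('z',8.6,degrees=True).as_matrix(); o=np.array([.63156,-.03421,0])
P=lambda x,z: np.round(proj(k,R@[x,-.125,z]+o),1)[1]
print("pred pivot",P(-.165,.076)," off: near",P(-.185,.076),"far",P(-.1466,.0838)," on: near",P(-.1834,.0838),"far",P(-.145,.076))
g=cv2.GaussianBlur(cv2.cvtColor(im,cv2.COLOR_RGB2GRAY),(3,3),0).astype(float)
for c in (300,325,347):
    e=np.abs(np.diff(g[170:350,c-2:c+3].mean(1))); print(c,[int(170+i) for i in range(1,len(e)-1) if e[i]>7 and e[i]>=e[i-1] and e[i]>=e[i+1]])
E
python3 r.py
```

```text
[-0.05  0.62 -0.44] [ 0.4975 -0.1808  0.0583] 9.3
pred pivot 267.4  off: near 221.4 far 315.3  on: near 229.7 far 310.7
300 [171, 215, 262, 265, 296, 326]
325 [171, 215, 224, 228, 244, 248, 262, 265, 280, 284]
347 [171, 215, 262, 265, 296]
```

Request:
send_rows([
  [[0,0,1,0,0],[0,0,2,0,0],[0,0,3,0,0],[0,0,3,0,0]],
])

```text
time_s: 9.8
tool_pos: [0.4974, -0.1809, 0.0552]
tool_rot: [180.0, -0.0, -171.4]
force: [-0.9, 0.4, -0.1]
finger_gap: -0.0004
finger_force: 0.0
```

```bash
python3 r.py
```

```text
[ 0.08 -0.06  0.47] [ 0.4975 -0.1809  0.0553] 9.85
pred pivot 269.9  off: near 223.1 far 318.7  on: near 231.7 far 313.8
300 [172, 217, 264, 267, 296, 326]
325 [172, 217, 226, 230, 246, 250, 264, 267, 281, 284]
347 [172, 217, 264, 267, 296]
```

Request:
send_rows([
  [[0,0,1,0,0],[0,0,2,0,0],[0,0,3,0,0],[0,0,4,0,0],[0,0,5,0,0],[0,0,5,0,0]],
])

```text
time_s: 10.6
tool_pos: [0.4974, -0.1808, 0.0503]
tool_rot: [180.0, -0.0, -171.4]
force: [-0.3, -0.0, -0.1]
finger_gap: 0.0
finger_force: 0.0
```

```bash
python3 r.py
```

```text
[-0.82  0.08  1.  ] [ 0.4975 -0.1809  0.0503] 10.65
pred pivot 274.0  off: near 225.9 far 324.3  on: near 234.8 far 319.0
300 [173, 219, 268, 271, 296, 326]
325 [173, 219, 229, 233, 250, 254, 268, 271, 284]
347 [173, 219, 268, 271, 296]
```

Run:
```python
from h import *
import pickle
out=[];D={}
s=bot.sense();p=s["tool_pos"]
for n in ("side","scene"):
    im,k=cam(n); D[n]=(im,k); u,v=proj(k,p)
    u0,v0=int(u)-30,int(v)-42; c=cv2.resize(im[v0:v0+60,u0:u0+60],(400,400),interpolation=cv2.INTER_LANCZOS4)
    c=np.clip((c/255.)**.5*255,0,255).astype(np.uint8); print(n,u0,v0); out.append(c)
save("c6.png",np.hstack(out)); pickle.dump((D,s),open("d6.pkl","wb"))
```

```text
side 262 271
scene 221 248
```

View pics/c6.png

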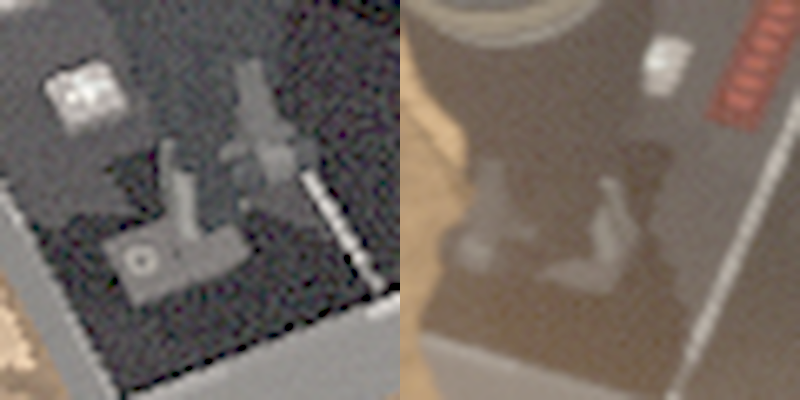

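Run:
```python
from h import *
import pickle
D,s=pickle.load(open("d6.pkl","rb"))
R=Ro.from_euler('z',8.6,degrees=True).as_matrix();o=np.array([.63156,-.03421,0])
for a in (-1,0,1):
  X=tri([ray(D["side"][1],289.7,306.2+a),ray(D["scene"][1],250.8,286.2+a)])
  print(R.T@(X-o),(R.T@(X-s["tool_pos"])).round(4))
for c in D: print(c,np.round(proj(D[c][1],R@[-.15,-.125,.082]+o),1), np.round(proj(D[c][1],R@[-.15,-.125,.09]+o),1))
```

```text
[-0.15547635 -0.11912375  0.07189784] [-0.001   0.0059  0.0216]
[-0.15564715 -0.11980303  0.06884085] [-0.0012  0.0052  0.0185]
[-0.1558177  -0.12048673  0.06577686] [-0.0013  0.0045  0.0154]
side [293.8 304.3] [293.7 302. ]
scene [251.3 284.7] [250.9 283. ]
```

Request:
send_rows([
  [[0,0,1,0,0],[0,0,2,0,0],[0,0,3,0,0],[0,0,4,0,0],[0,0,4,0,0]],
])

```text
time_s: 11.38
tool_pos: [0.4978, -0.1808, 0.0465]
tool_rot: [180.0, 0.0, -171.4]
force: [-0.6, 0.2, 3.1]
finger_gap: -0.0
finger_force: 0.7
```

```bash
python3 r.py
```

```text
[0.29 0.19 1.28] [ 0.4978 -0.1809  0.0465] 11.425
pred pivot 276.6  off: near 227.4 far 328.1  on: near 236.7 far 322.6
300 [173, 220, 273, 296, 326]
325 [173, 220, 231, 235, 252, 256, 270, 273, 284]
347 [173, 220, 273, 296]
```

Request:
send_rows([
  [[0,0,-3,0,0],[-4,0,-3,0,0],[-4,0,0,0,0],[-4,0,2,0,0],[-4,0,4,0,0],[-4,0,5,0,0],[-4,0,5,0,0]],
])

```text
time_s: 12.3
tool_pos: [0.5014, -0.1804, 0.0413]
tool_rot: [180.0, -0.0, -171.4]
force: [1.1, 0.6, 1.7]
finger_gap: -0.0
finger_force: 0.9
```

```bash
python3 r.py
```

```text
[1.29 0.04 1.7 ] [ 0.5013 -0.1804  0.0413] 12.35
pred pivot 272.2  off: near 220.9 far 325.8  on: near 230.2 far 320.1
300 [211, 296, 326]
325 [211, 230, 234, 250, 254, 284]
347 [211, 296]
```

Request:
send_rows([
  [[0,0,1,0,0],[0,0,2,0,0],[0,0,2,0,0]],
])

```text
time_s: 12.72
tool_pos: [0.5014, -0.1804, 0.0395]
tool_rot: [180.0, -0.0, -171.4]
force: [0.6, 0.7, 4.3]
finger_gap: 0.0
finger_force: 2.1
```

```bash
python3 r.py
```

```text
[0.79 0.56 3.84] [ 0.5015 -0.1804  0.0395] 12.775
pred pivot 273.9  off: near 222.0 far 328.1  on: near 231.5 far 322.3
300 [212, 296, 326]
325 [212, 233, 237, 253, 256, 284]
347 [212, 213, 296]
```

Request:
send_rows([
  [[0,0,1,0,0],[0,0,1.5,0,0],[0,0,1.5,0,0]],
])

```text
time_s: 13.15
tool_pos: [0.5015, -0.1804, 0.0384]
tool_rot: [180.0, 0.0, -171.4]
force: [-0.9, 0.6, 9.2]
finger_gap: -0.0001
finger_force: 4.1
```

```bash
python3 r.py
python3 - <<'E'
from h import *
im,k=cam("wrist"); save("c7.png",im[160:340,225:425].repeat(3,0).repeat(3,1));
E
```

```text
[-0.07  0.82  8.08] [ 0.5015 -0.1804  0.0384] 13.2
pred pivot 274.7  off: near 222.5 far 329.4  on: near 232.1 far 323.4
300 [213, 296, 326]
325 [212, 233, 237, 253, 256, 284]
347 [212, 296]
```

View pics/c7.png

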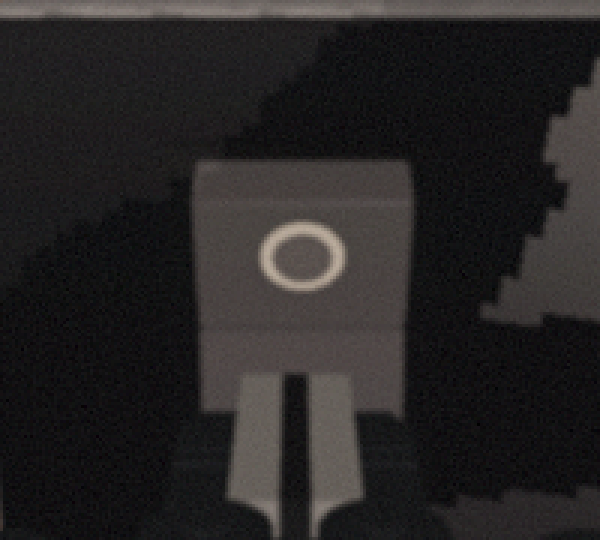

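Request:
send_rows([
  [[0,0,-20,0,0],[0,0,-45,0,0],[4,50,-50,0,0],[7,100,-50,0,0],[10,150,-50,0,0],[13,200,-50,0,0],[16,240,-50,0,0],[16,256,-50,0,0],[16,256,-30,0,0],[16,256,-30,0,0]],
])

```text
time_s: 14.5
tool_pos: [0.4451, 0.07, 0.0664]
tool_rot: [-179.9, -0.3, -171.4]
force: [-0.1, -1.0, 0.2]
finger_gap: 0.0002
finger_force: 0.0
```

Run:
```python
from h import *
im,k=cam("wrist"); s=bot.sense(); print(s["force"].round(2),s["tool_pos"].round(4),s["time_s"])
R=Ro.from_euler('z',8.6,degrees=True).as_matrix();o=np.array([.63156,-.03421,0])
print((R.T@(s["tool_pos"]-o)).round(4),"lock pred",np.round(proj(k,[.449,.0697,.077]),1))
g=cv2.cvtColor(im,cv2.COLOR_RGB2GRAY); m=(g>75).astype(np.uint8); 
sat=im.max(2).astype(int)-im.min(2); m[sat>40]=0
n,l,st,ce=cv2.connectedComponentsWithStats(m)
for i in range(1,n):
    if 150<st[i][4]<4000: print(ce[i].round(1),st[i])
save("c8.png",im)
```

```text
[-0.94 -0.45  0.2 ] [0.4461 0.0699 0.0672] 14.55
[-0.1678  0.1307  0.0672] lock pred [319.7 292. ]
[ 58.3 287.8] [  30  265   57   47 2326]
[179.6 288.1] [ 157  272   49   32 1332]
[322.9 303.4] [ 301  274   44   65 1608]
[ 55.3 386. ] [  0 383 114   7 781]
[572.1 469.5] [558 458  29  22 508]
```

View pics/c8.png

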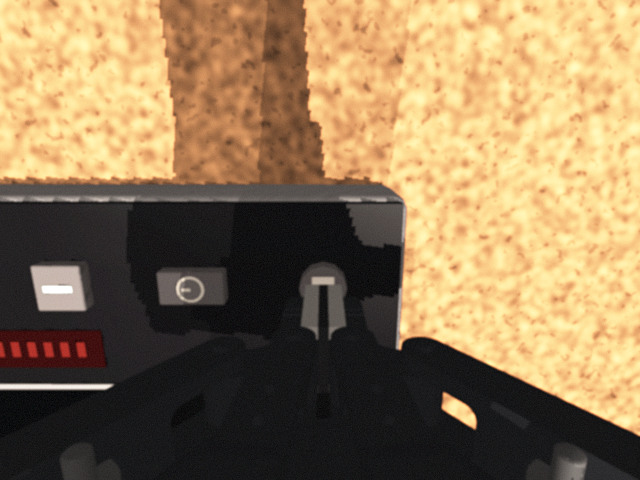

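Request:
send_rows([
  [[-2,-1,12,0,0],[-2,-1,20,0,0],[-2,-1,24,0,0],[-2,-1,26,0,0],[-2,-1,28,0,0],[-2,-1,29,0,0],[-2,-1,29,0,0],[-2,-1,29,0,0]],
])

```text
time_s: 15.55
tool_pos: [0.4497, 0.0697, 0.0391]
tool_rot: [180.0, 0.0, -171.4]
force: [-0.8, -0.5, 3.2]
finger_gap: 0.0002
finger_force: 1.6
```

Request:
send_rows([
  [[0,0,1,0,0],[0,0,2,0,0],[0,0,2.5,0,0],[0,0,2.5,0,0],[0,0,2.5,0,0],[0,0,2.5,0,0],[0,0,2.5,0,0],[0,0,2.5,0,0],[0,0,2.5,0,0],[0,0,2.5,0,0]],
])

```text
time_s: 16.8
tool_pos: [0.4497, 0.0698, 0.0367]
tool_rot: [180.0, 0.0, -171.4]
force: [-1.9, -0.9, 7.0]
finger_gap: -0.0001
finger_force: 3.5
```

Request:
send_rows([
  [[0,0,0,0,0],[0,0,0,0,0],[0,0,0,0,0],[0,0,0,0,0],[0,0,0,0,0],[0,0,0,0,0],[0,0,0,0,0],[0,0,0,0,0],[0,0,0,0,0],[0,0,0,0,0]],
])

```text
time_s: 18.05
tool_pos: [0.4497, 0.0697, 0.0367]
tool_rot: [180.0, 0.0, -171.4]
force: [-1.0, -0.7, 6.7]
finger_gap: -0.0
finger_force: 3.5
```

Request:
send_rows([
  [[0,0,0,0,0],[0,0,0,0,0],[0,0,0,0,0],[0,0,0,0,0],[0,0,0,0,0]],
])

```text
time_s: 18.68
tool_pos: [0.4497, 0.0697, 0.0367]
tool_rot: [180.0, 0.0, -171.4]
force: [-1.4, -1.1, 6.1]
finger_gap: -0.0001
finger_force: 3.5
```

Request:
send_rows([
  [[0,0,-15,0,0],[0,0,-40,0,0],[0,-45,-50,0,0],[0,-90,-50,0,0],[0,-135,-50,0,0],[0,-170,-50,0,0],[0,-180,-50,0,0],[0,-180,-30,0,0],[0,-180,-20,0,0],[0,-180,-20,0,0]],
])

```text
time_s: 19.92
tool_pos: [0.4758, -0.1072, 0.0558]
tool_rot: [180.0, -0.1, -171.4]
force: [0.3, 0.5, 0.1]
finger_gap: 0.0003
finger_force: 0.0
```

Run:
```python
from h import *
im,k=cam("wrist"); s=bot.sense(); print(s["force"].round(2),s["tool_pos"].round(4),s["time_s"])
g=cv2.cvtColor(im,cv2.COLOR_RGB2GRAY); m=(g>75).astype(np.uint8); m[(im.max(2).astype(int)-im.min(2))>40]=0
n,l,st,ce=cv2.connectedComponentsWithStats(m)
for i in range(1,n):
    if 150<st[i][4]<4000 and st[i][1]<330: print(ce[i].round(1),st[i])
```

```text
[ 0.55  0.16 -0.3 ] [ 0.4764 -0.1075  0.0563] 19.975
[434.8 206. ] [392 200  81  20 636]
[464.2 288.9] [ 436  265   57   49 2498]
[322.5 303.7] [ 299  267   47   72 1599]
[603.4 289.5] [ 566  271   74   37 2546]
```

Position matches the predicted plus key (0.4759, −0.1083), with the key centred at column 322. Pressing now.

Request:
send_rows([
  [[0,0,8,0,0],[0,0,14,0,0],[0,0,17,0,0],[0,0,19,0,0],[0,0,20,0,0],[0,0,20,0,0],[0,0,20,0,0]],
])

```text
time_s: 20.85
tool_pos: [0.4763, -0.108, 0.0368]
tool_rot: [179.9, -0.0, -171.4]
force: [-2.4, 1.7, 6.7]
finger_gap: -0.0002
finger_force: 3.4
```

Plus is pressed to about 3.9 mm (6.7 N). I'll hold briefly, release and move up.

Request:
send_rows([
  [[0,0,0,0,0],[0,0,0,0,0],[0,0,-10,0,0],[0,0,-40,0,0],[0,0,-80,0,0],[0,0,-120,0,0],[10,0,-160,0,0],[10,0,-160,0,0],[10,0,-160,0,0]],
])

```text
time_s: 21.98
tool_pos: [0.4661, -0.1096, 0.1961]
tool_rot: [180.0, -0.0, -171.4]
force: [-0.0, -0.0, -0.3]
finger_gap: 0.0
finger_force: 0.0
```

Run:
```python
from h import *
s=bot.sense(); print(s["force"],s["tool_pos"],s["time_s"])
a,_=cam("wrist"); b,_=cam("scene"); save("c9.png",np.hstack([cv2.resize(a,(400,300)),cv2.resize(b,(400,300))]))
```

```text
[-0.00485204 -0.04715127 -0.29353446] [ 0.46613683 -0.10957142  0.19605091] 21.975
```

View pics/c9.png

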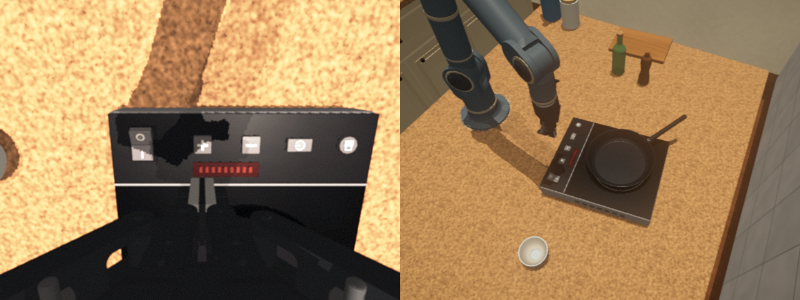

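The rocker is over to on, with its near "O" wing raised at (141,137). The pan, bottle, mill and bowl stand where they were, and the gripper is clear.

```bash
python3 -c "
from station import bot
print(bot.hand_in())"
```

```text
the job is handed in; nothing more can be done
None
```

I switched the rocker on, held the padlock key down for over two seconds, pressed and released the plus key, moved the arm clear and handed the job in; no verdict was returned.

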